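# Un-nest the sample beakers and sort them by size

### The arm

A 6-joint arm with a two-finger parallel gripper is mounted at the origin on the work surface. World frame = base frame: x ahead of the robot, y to its left, z up, the work surface at z = 0. Lengths are in m, angles in rad, forces in N, time in s.
With the tool pointing down it reaches from about 0.225 to 0.725 m from the base axis. Payload 3.1 kg.
Tool frame: the origin (TCP) lies where the fingers leave the gripper's body, on its centre line; the fingertips stand 73 mm ahead of it and the grasp point (between the pads) lies 54 mm ahead of it; x points along the fingers, z is the direction in which the jaws open and shut, and the axes are right-handed (so a half turn about x gives the same grasp; the last joint's range is limited). The gripper opens to 85 mm and grips with 20 to 120 N. Pads are 22 mm wide; open, the fingers measure 114 mm over their backs; the gripper's body (76 mm by 85 mm) begins 54 mm behind the grasp point. The pads swing forward as they close: fully open they stand 13 mm farther back than shut.
Start: joints at [1.027, 0.048, 0.099, 1.622, 0, 1.443], TCP at [0.212, 0.48, 0.304] pointing down, gripper open.
Joint ranges: [-2.91, 2.91], [-0.99, 1.94], [-1.21, 1.42], [-2.12, 2.29], [-1.49, 1.47], [-3.14, 3.14]. Speed limits (rad/s): [2.79, 2.79, 3.14, 3.14, 3.14, 3.14].

### API

Orientations are given as a unit quaternion [x, y, z, w].
In Python, from rig import status, eyes, job_done gives the robot as it stands.
- The arm moves only by the shell command python3 -m handwheel 'ROWS' [OPENING] [FORCE]. ROWS is JSON, a list of rows, each a list of 2 entries, a list of its own where there are three numbers: the shift along the tool's x, y, z in cm, then the turn about the tool's x in rad. In form: [[[dx, dy, dz], twist], ...]. A call has 1 to 5 rows; each row is the pose to reach, as a shift and turn from the pose measured when the call began, along the tool's axes at that moment; what a row does not reach only later rows make up. A row lasts 1/12 s, in which the tool goes at most 41.7 mm and 7.16 degrees, less where a joint would pass 70% of its speed; a pose out of reach is approached as far as the arm can. A call with a gripper value outside its range is refused whole. OPENING is the opening, from -1 (shut) to 1 (fully open), set as the call begins (- or left out, the last holds). The fingers move at their own pace and stop on an object; FORCE is the grip in N (left out, the last holds). Time passes only in rows, so rows that repeat a pose let the fingers close. It gives the time, the measured TCP pose, the force and the opening at its end, in the units of the state.
- status.get_state(): the state, without advancing time (a new reading comes with each control period).
- eyes.camera(name): name is "scene" or "side" or "wrist"; returns a dict with "img" (400x640x3 uint8, red, green, blue), "camera_matrix" (3x3 intrinsics, pixels), "R" (3x3) and "t" (3): a world point X has camera coordinates R X + t. Camera axes: x right, y down, z forward; pixel columns grow to the right and rows downward; lengths in m; the calibration is good to about 2 mm. A picture is of the moment at which its call begins. There is no depth.
- job_done(): hands the job in, once; it reports no verdict.
Trained networks look in a picture, given as the dict that the camera call returned (one of the last four; its "shot" number tells which), for a name from the list of things; names that differ only in an ending like _2 or _b are one class to them, and where a whole thing is asked for, a point or a joint stands for the part that bears it (a point fixed in the world has none). Each returns a list of dicts, best first, with "conf" (0 to 1); they miss things now and then, are a little off and sometimes report something else, mostly with a low value. They report only what shows in the picture. A call takes as long as a camera call. They do not tell look-alikes from the thing itself.
- eyes.regions_of(picture, thing): "mask" (400x640 bool, what is visible of it) and "rect" ([centre column, centre row, width, height] in pixels, round what is visible of it).
- eyes.place_of(picture, thing): "pixel" ([column, row] in pixels: a listed point, or the origin of a listed thing).
The state is a dict: "clock": time; "joint_positions": joint angles; "joint_velocities": joint speeds; "effort": joint torques, N m; "tcp_pos": TCP position; "eef_rot": TCP orientation; "force": force on the tool from outside, world axes, zero at the start; "moment": the same for the moment, N m; "opening": finger opening in m.
Only numpy, scipy, OpenCV 4.12 (cv2) and the standard library are available. Lean on these libraries where they do the work, as an engineer would, in place of code of your own. Each camera call takes 0.05 s, during which the arm holds its last target. There are 200 camera calls.

### The job

The three steel beakers in the middle of the bench are nested tightly in one another. Pull the small and the medium one out and stand each upright in the empty bay of the tray that already holds a beaker of its own size; leave the large one standing upright where it is.

Things in the scene. Friction and masses are not known exactly. Their poses are not given: they have to be found in the camera images.
- small_center (a point): Centre (on the axis, half-way up) of the small steel beaker, top of the nest: 44 mm outside diameter, 70 mm high, wall 2.5 mm, 80 g. A 54 mm bead, 27 to 32 mm above its underside, rests on the medium one's rim; grip the 38 mm of plain wall above it. The part below sits in the medium beaker with only 1 to 2 mm of play: lift straight up. z: its axis, mouth up.
- medium_center (a point): Centre (on the axis, half-way up) of the medium steel beaker, middle of the nest: 54 mm outside diameter, 88 mm high, wall 3 mm, 140 g. A 64 mm bead, 45 to 50 mm above its underside, rests on the large one's rim; grip the 38 mm of plain wall above it. The part below sits in the large beaker with only 1 to 2 mm of play: lift straight up. z: its axis, mouth up.
- large: The large steel beaker, loose on the bench, that holds the other two: 64 mm outside diameter, 105 mm high, no bead, 350 g. Origin at the centre of its underside, z up its axis. Another one like it stands empty at the far edge of the bench and plays no part.
- tray_small: White tray fixed to the bench, 250 mm along its x, 130 along y, walls 22 high and 5 thick, floor 5 thick, halved by a cross wall at its middle. Origin: centre of its underside. In the +x bay stands a small beaker (44 mm wide, 70 high); the -x bay, nearer the robot, is empty: centre 62 mm from the origin, 115 x 120 mm inside. The nest's small beaker goes there.
- tray_medium: A second tray just like tray_small, same axes, but with a medium beaker (54 mm wide, 88 mm high) in its +x bay. The nest's medium beaker goes in its empty -x bay, centre 62 mm from the origin. Which of the two trays is on the left varies.
Not all that is in view belongs to the job. What is shaped like the part that bears small_center but green or turquoise is not meant.

How it is judged:
By the outcome, as a careful person would: the job done as asked, in the order asked, and still so for the second after the job is handed in, with the robot touching nothing.
It also fails if it takes over 64 s, if anything falls off the work surface, if the arm or the gripper's body presses on something with over 40 N, if the wrist force passes 120 N, or if a joint passes its speed limit or range.

## Working session

There is one attempt and no reset: what is moved stays moved. The work goes in short steps, Python scripts to look and compute and a shell command to move; the robot and the scene stay as the last step left them, time stands still between calls to the robot, and variables do not carry over. Pictures are saved under pics/ and viewed, about 8 in all and at most 12, crops included, and the job is handed in when it is done.

```bash
ls; mkdir -p pics
cat > h.py <<'E'
import numpy as np, cv2
from rig import status, eyes, job_done
from scipy.spatial.transform import Rotation as Ro
def tri(obs):
    A=[]
    for p,(u,v) in obs:
        P=p["camera_matrix"]@np.c_[p["R"],p["t"]]
        A+= [u*P[2]-P[0], v*P[2]-P[1]]
    X=np.linalg.svd(np.array(A))[2][-1]; return X[:3]/X[3]
def proj(p,X):
    c=p["R"]@np.array(X)+p["t"]; q=p["camera_matrix"]@c; return q[:2]/q[2]
def onz(p,uv,z):
    d=p["R"].T@np.linalg.inv(p["camera_matrix"])@np.array([uv[0],uv[1],1.]); o=-p["R"].T@p["t"]
    return o+d*(z-o[2])/d[2]
def save(p,n): cv2.imwrite("pics/"+n,cv2.cvtColor(p["img"],cv2.COLOR_RGB2BGR))
def tool(dw):
    s=status.get_state(); return Ro.from_quat(s["eef_rot"]).inv().apply(dw)*100
E
python3 - <<'E'
from h import *
s=status.get_state(); print(s); print(Ro.from_quat(s["eef_rot"]).as_matrix().round(3))
for n in ["scene","side","wrist"]:
    p=eyes.camera(n); save(p,n+"0.png")
    print(n,(-p["R"].T@p["t"]).round(3))
    for t in ["small_center","medium_center","large","tray_small","tray_medium"]:
        for d in eyes.place_of(p,t)[:3]: print(t,np.round(d["pixel"],1),round(d["conf"],2))
E
cd pics; python3 -c "
import cv2,numpy as np
a=[cv2.resize(cv2.imread(n+'0.png'),(480,300)) for n in ['scene','side']]
"
```

```text
pics
{'clock': 0.0, 'joint_positions': array([ 1.02720990e+00,  4.87528591e-02,  9.75773218e-02,  1.62199918e+00,
       -6.45995494e-06,  1.44297103e+00]), 'joint_velocities': array([-1.02762146e-03, -6.01973257e-04, -6.54655264e-04,  5.83588403e-05,
       -1.74093166e-03, -1.47850977e-03]), 'effort': array([ 3.51121307e-03, -3.38782275e+01,  3.20014179e+01,  2.03576207e-02,
        1.79551403e-04,  1.27279137e-05]), 'tcp_pos': array([0.21183292, 0.47987893, 0.30270558]), 'eef_rot': array([-0.3864093 ,  0.59318442,  0.38567414,  0.59167183]), 'force': array([ 0.53296669, -1.05490252, -0.67347893]), 'moment': array([ 0.02440844,  0.00573929, -0.00290157]), 'opening': 0.08517385378361611}
[[-0.001 -0.915  0.404]
 [-0.002  0.404  0.915]
 [-1.     0.    -0.002]]
scene [1.128 0.066 0.723]
small_center [366.5 236.2] 0.95
small_center [287.5 222.2] 0.69
small_center [325.3 194.6] 0.6
medium_center [326.7 210.1] 0.88
medium_center [222.5 228.6] 0.2
tray_small [225.8 228.9] 0.86
tray_medium [444.1 236.3] 0.64
side [ 0.172 -0.511  0.67 ]
small_center [316.9 192.3] 0.7
small_center [334.7 261.4] 0.62
small_center [296.7 208.6] 0.59
medium_center [318.1 213.2] 0.66
large [315.8 242.4] 0.96
tray_small [386.3 328. ] 0.64
tray_small [319.2 211.4] 0.43
tray_medium [251.7 185.2] 0.86
wrist [0.144 0.51  0.374]
```

View pics/scene0.png

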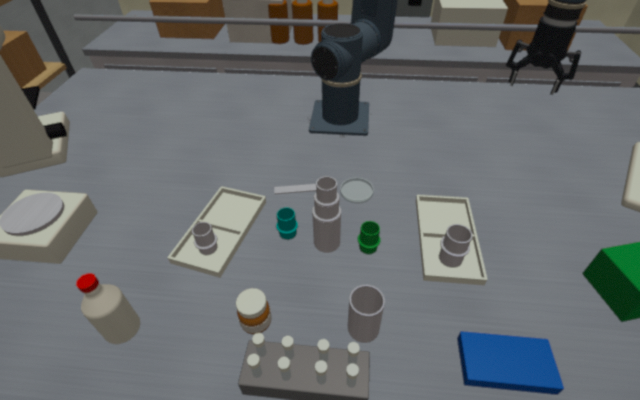

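View pics/side0.png

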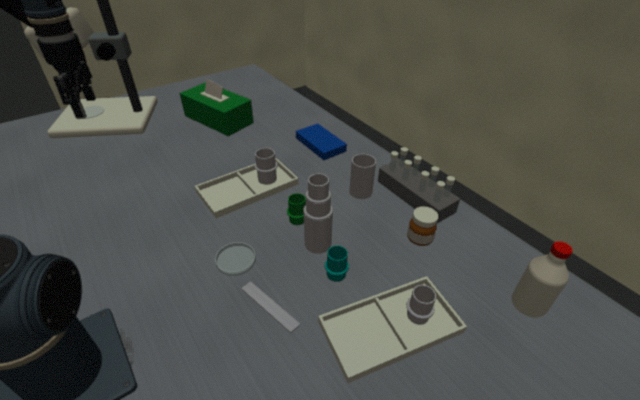

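The scene view shows the nest at about (326,210), with the small beaker on top near (325,190). tray_small is at (226,229), holding the smaller beaker at (205,237). tray_medium is at (444,236), holding the bigger one at (457,242). In the side view the nest is at (318,213), tray_small at (386,328) and tray_medium at (250,185). The green and turquoise beakers are decoys standing either side of the nest.

Run:
```python
from h import *
a=eyes.camera("scene"); b=eyes.camera("side")
def near(p,t,uv,r=14):
    c=[d for d in eyes.place_of(p,t) if np.hypot(*(np.array(d["pixel"])-uv))<r]
    return c[0]["pixel"] if c else None
for t,u,v in [("small_center",(325,195),(317,192)),("medium_center",(327,210),(318,213)),("large",(327,245),(316,242)),("tray_small",(226,229),(387,328)),("tray_medium",(444,236),(250,185))]:
    m,n=near(a,t,u),near(b,t,v)
    print(t,m,n)
    if m is not None and n is not None:
        X=tri([(a,m),(b,n)]); print(X.round(4),(proj(a,X)-m).round(1),(proj(b,X)-n).round(1))
# tray corners by refined mask quads on z=0.022 plane
for t in ["tray_small","tray_medium"]:
    for p,uv in ((a,{"tray_small":(226,229),"tray_medium":(444,236)}[t]),(b,{"tray_small":(387,328),"tray_medium":(250,185)}[t])):
        for d in eyes.regions_of(p,t):
            if np.hypot(d["rect"][0]-uv[0],d["rect"][1]-uv[1])<25:
                v,u=np.nonzero(d["mask"]); h=cv2.convexHull(np.c_[u,v].astype(np.int32))[:,0]
                W=np.array([onz(p,q,0.015)[:2] for q in h]).astype(np.float32)
                print(t,round(d["conf"],2),cv2.minAreaRect(W*1000))
                break
```

```text
small_center [325.7, 194.5] None
medium_center [328.4, 208.5] [318.0, 212.4]
[0.5356 0.0061 0.1047] [-2.1  1.5] [-2.2 -1.4]
large [324.7, 241.2] None
tray_small [220.5, 227.2] [391.2, 330.5]
[ 0.5218 -0.2626  0.0018] [-1.1  0.4] [-1.4 -0.5]
tray_medium [446.0, 238.1] [250.4, 188.4]
[0.507  0.2877 0.0006] [-1.3  1.2] [-1.1 -1. ]
tray_small 0.63 ((530.3347778320312, -255.0338897705078), (143.80152893066406, 264.6307067871094), 77.59854888916016)
tray_small 0.95 ((527.78271484375, -258.0565490722656), (142.03721618652344, 259.0610046386719), 77.72874450683594)
tray_medium 0.83 ((504.7886962890625, 286.46978759765625), (159.61106872558594, 261.9679260253906), 89.46781921386719)
```

Run:
```python
import cv2,numpy as np
a=cv2.imread('pics/scene0.png')[165:285,160:500]; b=cv2.imread('pics/side0.png')[140:380,190:470]
a=cv2.resize(a,None,fx=2.2,fy=2.2,interpolation=cv2.INTER_CUBIC); b=cv2.resize(b,None,fx=1.3,fy=1.3,interpolation=cv2.INTER_CUBIC)
o=np.zeros((a.shape[0]+b.shape[0],max(a.shape[1],b.shape[1]),3),np.uint8); o[:a.shape[0],:a.shape[1]]=a;o[a.shape[0]:,:b.shape[1]]=b
cv2.imwrite('pics/crop1.png',o); print(o.shape)
```

```text
(576, 748, 3)
```

```bash
python3 -m handwheel '[[[-0.2,-3.5,-2.2],0],[[-0.4,-7,-4.4],0],[[-0.6,-10.5,-6.6],0],[[-0.8,-14,-8.8],0],[[-1,-17.5,-11],0]]'; python3 -m handwheel '[[[0,-3.5,-2.2],0],[[0,-7,-4.4],0],[[0,-10.5,-6.6],0],[[0,-14,-8.8],0],[[0,-17.5,-11],0]]'; python3 -m handwheel '[[[0,-3,-2],0],[[0,-5,-3.5],0],[[0,-7,-4.8],0],[[0,-7,-4.8],0],[[0,-7,-4.8],0]]'
python3 - <<'E'
from h import *
s=status.get_state(); print(s["joint_positions"].round(2),s["tcp_pos"],s["force"].round(1))
p=eyes.camera("wrist"); save(p,"w1.png"); print((-p["R"].T@p["t"]).round(3)); print(p["R"].round(2))
for n in ["small_center","medium_center","large"]:
    for d in eyes.regions_of(p,n)[:4]: print(n,np.round(d["rect"],0),round(d["conf"],2))
    for d in eyes.place_of(p,n)[:4]: print(n,np.round(d["pixel"],1),round(d["conf"],2),onz(p,d["pixel"],.156).round(3))
E
```

```text
clock: 2.12
tcp_pos: [0.3283, 0.3074, 0.3141]
eef_rot: [-0.386, 0.592, 0.386, 0.592]
force: [1.4, 1.5, -0.9]
opening: 0.0855
clock: 2.53
tcp_pos: [0.4448, 0.1343, 0.3145]
eef_rot: [-0.386, 0.592, 0.386, 0.593]
force: [-0.2, 0.4, 0.5]
opening: 0.0852
clock: 2.95
tcp_pos: [0.4899, 0.0612, 0.3142]
eef_rot: [-0.385, 0.592, 0.386, 0.593]
force: [0.1, -0.7, -0.1]
opening: 0.0856
[-0.01 -0.03  0.04  1.64  0.    0.41] [0.48985184 0.06117421 0.31419036] [ 0.1 -0.7 -0.1]
[0.422 0.091 0.384]
[[ 0.41  0.91  0.  ]
 [ 0.88 -0.39  0.29]
 [ 0.26 -0.11 -0.96]]
small_center [283. 304.  68.  89.] 0.85
small_center [209. 249.  59.  50.] 0.75
small_center [378. 210.  51.  55.] 0.63
small_center [212.2 252.7] 0.88 [ 0.486 -0.026  0.156]
small_center [283.8 297.6] 0.87 [0.542 0.006 0.156]
small_center [376.6 209.8] 0.73 [0.504 0.099 0.156]
medium_center [287. 259.  74.  49.] 0.76
medium_center [ 86. 264. 153. 136.] 0.53
medium_center [289.5 265.6] 0.66 [0.519 0.022 0.156]
medium_center [283.5 298.6] 0.36 [0.543 0.006 0.156]
large [292. 232.  61.  59.] 0.57
large [296.6 227.2] 0.66 [0.493 0.041 0.156]
```

View pics/w1.png

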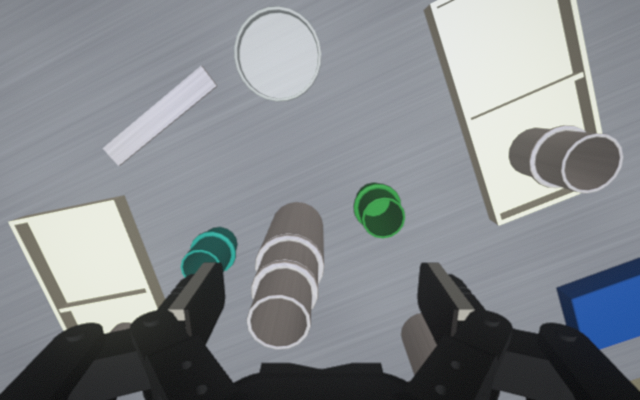

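The wrist view shows the nest leaning outward in perspective. The small beaker's rim is centred at about (278,322), its bead is at about (285,287) and the medium's bead is at (290,255). Green is at (379,211) and turquoise at (209,250).

Run:
```python
from h import *
W=eyes.camera("wrist"); a=eyes.camera("scene"); b=eyes.camera("side")
def near(p,t,uv,r=10):
    c=[d for d in eyes.place_of(p,t) if np.hypot(*(np.array(d["pixel"])-uv))<r]
    return c[0]["pixel"] if c else None
for t,us in [("small_center",((284,298),(325,195),(317,190))),("medium_center",((290,266),(327,210),(318,213))),("large",((297,227),(326,244),(316,242)))]:
    o=[(p,near(p,t,u)) for p,u in zip((W,a,b),us)]; o=[q for q in o if q[1] is not None]
    X=tri(o); print(t,len(o),X.round(4),[(proj(p,X)-m).round(1) for p,m in o])
X=tri([(W,(278,322)),(a,(326,184)),(b,(318.5,181))]); print("rim",X.round(4),[proj(p,X).round(1) for p in (W,a,b)])
print("rim@191",[onz(p,u,.191).round(4) for p,u in ((W,(278,322)),(a,(326,184)),(b,(318.5,181)))])
# model overlay residual check: project model axis at candidate
for p in (a,b,W): print([proj(p,(X[0],X[1],z)).round(1) for z in (0,.06+.044,.156,.191)])
```

```text
small_center 3 [0.5361 0.0072 0.1585] [array([-7.2, -4.6]), array([1. , 0.9]), array([ 0.9, -1.5])]
medium_center 3 [0.5411 0.0048 0.0966] [array([-1.4, -3. ]), array([-1.3,  1.1]), array([-0.7, -1.6])]
large 3 [0.5427 0.009  0.0014] [array([-0.4,  2.6]), array([ 0.7, -0.2]), array([-0.4,  0.7])]
rim [0.5414 0.0062 0.1861] [array([276.2, 321.3]), array([325.9, 184.5]), array([318.2, 180.5])]
rim@191 [array([0.5394, 0.0092, 0.191 ]), array([0.5452, 0.0068, 0.191 ]), array([ 0.5371, -0.0009,  0.191 ])]
[array([326.3, 242.1]), array([326.1, 212.1]), array([326. , 195.1]), array([325.9, 182.7])]
[array([317.6, 242.9]), array([317.9, 210.2]), array([318.1, 191.8]), array([318.2, 178.6])]
[array([295.2, 227.9]), array([287.3, 266.9]), array([281.1, 297.6]), array([275.3, 325.8])]
```

```bash
python3 -m handwheel '[[[0,-2,-1.5],0],[[0,-3,-2.84],0],[[0,-3,-2.84],0],[[0,-3,-2.84],0]]'
python3 - <<'E'
from h import *
p=eyes.camera("wrist"); save(p,"w2.png"); s=status.get_state()
R=Ro.from_quat(s["eef_rot"]); print(s["tcp_pos"].round(4))
for d in eyes.regions_of(p,"small_center")[:4]: print(np.round(d["rect"],0),round(d["conf"],2))
for X in [(.541,.007,.191),(.5394,.0092,.191)]: print(proj(p,X).round(1), "tool cm",tool(np.array(X)-s["tcp_pos"]).round(2))
g=s["tcp_pos"]+R.apply([.115,0,0]); print("axis pt col",proj(p,g).round(1))
c=p["img"][200:400,160:480]; cv2.imwrite("pics/w2c.png",cv2.resize(cv2.cvtColor(c,cv2.COLOR_RGB2BGR),None,fx=2.5,fy=2.5,interpolation=cv2.INTER_CUBIC))
E
```

```text
clock: 4.23
tcp_pos: [0.5056, 0.0236, 0.3143]
eef_rot: [-0.386, 0.592, 0.386, 0.593]
force: [-0.6, -0.2, 0.1]
opening: 0.0849
[0.5054 0.0241 0.3144]
[406. 185.  57.  49.] 0.85
[319. 267.  64.  87.] 0.77
[233. 230.  50.  61.] 0.55
[319.3 285.5] tool cm [12.34 -3.93 -0.15]
[321.4 282.3] tool cm [ 1.234e+01 -3.700e+00 -1.000e-02]
axis pt col [321.6 234.6]
```

View pics/w2c.png

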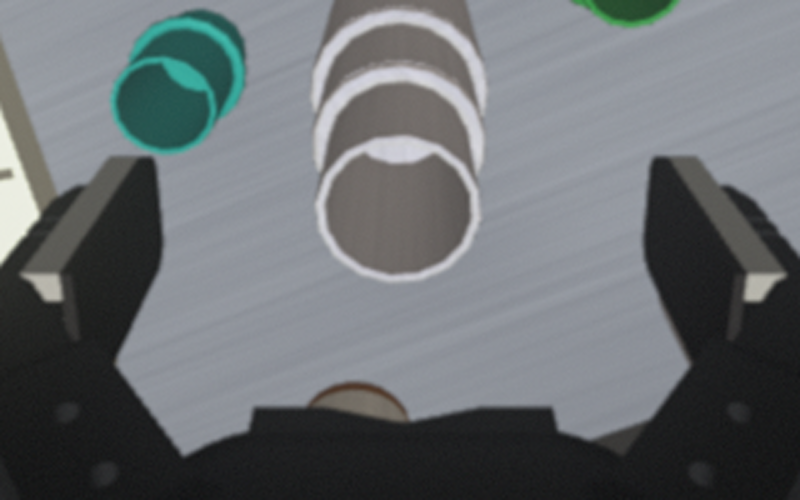

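The small beaker's rim is at (319.6,283.6) and the jaw mid-line is at column 321, so they are within about 1 mm. Next I descend over it.

```bash
python3 -m handwheel '[[[0,-3.8,-0.1],0],[[1,-3.8,-0.1],0],[[4.5,-3.8,-0.1],0],[[7.5,-3.8,-0.1],0],[[8.5,-3.8,-0.1],0]]'; python3 -m handwheel '[[[0,0,0],0],[[0,0,0],0]]'
python3 - <<'E'
from h import *
p=eyes.camera("wrist"); save(p,"w3.png"); s=status.get_state()
R=Ro.from_quat(s["eef_rot"]); print(s["tcp_pos"].round(4), tool(np.array([.540,.008,.175])-s["tcp_pos"]).round(2),s["force"].round(1))
a=eyes.camera("side"); save(a,"s3.png")
c=cv2.resize(a["img"][90:290,220:420],(600,600))
o=np.hstack([cv2.resize(p["img"],(500,312)),cv2.resize(a["img"][100:260,240:400],(300,300))[:,:]] if 0 else [cv2.resize(p["img"],(480,300)),cv2.resize(a["img"][100:260,240:400],(300,300))])
cv2.imwrite("pics/c3.png",o[:,:,::-1])
E
```

```text
clock: 4.75
tcp_pos: [0.5376, 0.0092, 0.2241]
eef_rot: [-0.384, 0.594, 0.389, 0.591]
force: [-1.5, -0.2, -1.6]
opening: 0.0853
clock: 4.92
tcp_pos: [0.5367, 0.0098, 0.2233]
eef_rot: [-0.384, 0.594, 0.389, 0.59]
force: [0.2, -0.3, 0.1]
opening: 0.0853
[0.5377 0.0096 0.225 ] [ 5.   -0.31 -0.05] [0.1 0.1 0.7]
```

View pics/c3.png

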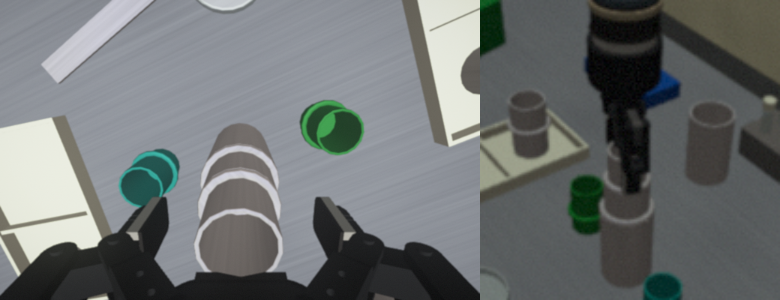

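```bash
python3 -m handwheel '[[[-0.3,-0.2,0],0],[[-0.3,-0.2,0],0],[[-0.3,-0.2,0],0]]'; python3 -c "
from h import *
s=status.get_state(); print(Ro.from_quat(s['eef_rot']).as_matrix().round(4),s['tcp_pos'])"
python3 -m handwheel '[[[0,0,0],0],[[0,0,0],0],[[0,0,0],0],[[0,0,0],0],[[0,0,0],0]]' -1 40
python3 -m handwheel '[[[0,0,0],0],[[0,0,0],0],[[0,0,0],0],[[0,0,0],0],[[0,0,0],0]]'
```

```text
clock: 5.27
tcp_pos: [0.5414, 0.0085, 0.2315]
eef_rot: [-0.386, 0.592, 0.387, 0.593]
force: [0.4, 0.3, -0.0]
opening: 0.0855
[[ 5.000e-04 -9.156e-01  4.021e-01]
 [ 1.600e-03  4.021e-01  9.156e-01]
 [-1.000e+00  2.000e-04  1.700e-03]] [0.54136426 0.0084549  0.23153924]
clock: 5.68
tcp_pos: [0.5415, 0.0082, 0.232]
eef_rot: [-0.386, 0.592, 0.387, 0.593]
force: [-0.2, 0.4, 2.5]
opening: 0.0432
clock: 6.1
tcp_pos: [0.5415, 0.0082, 0.232]
eef_rot: [-0.386, 0.592, 0.387, 0.593]
force: [-0.0, 0.4, 1.2]
opening: 0.0435
```

```bash
python3 -m handwheel '[[[-0.5,0,0],0],[[-1.2,0,0],0],[[-2.0,0,0],0],[[-3,0,0],0],[[-4,0,0],0]]'; python3 -m handwheel '[[[-1.5,0,0],0],[[-2.5,0,0],0],[[-2.5,0,0],0],[[-2.5,0,0],0]]'
python3 - <<'E'
from h import *
s=status.get_state(); print(s["tcp_pos"].round(4),s["force"].round(2),s["opening"])
a=eyes.camera("side"); b=eyes.camera("scene")
for t in ["small_center","medium_center","large"]:
    for p in (a,b): print(t,[(np.round(d["pixel"],0),round(d["conf"],2)) for d in eyes.place_of(p,t)[:4]])
o=np.hstack([cv2.resize(a["img"][80:280,220:420],(400,400)),cv2.resize(b["img"][100:300,230:430],(400,400))])
cv2.imwrite("pics/c4.png",o[:,:,::-1])
d=np.array([.4667,-.2443,s["tcp_pos"][2]])-s["tcp_pos"]; print("to bay",tool(d).round(2))
E
```

```text
clock: 6.52
tcp_pos: [0.5415, 0.0083, 0.2732]
eef_rot: [-0.386, 0.591, 0.387, 0.593]
force: [-0.4, -0.3, -0.1]
opening: 0.0432
clock: 6.85
tcp_pos: [0.5421, 0.0083, 0.2995]
eef_rot: [-0.387, 0.591, 0.386, 0.594]
force: [-0.2, -0.3, -0.4]
opening: 0.0433
[0.5421 0.0083 0.2995] [-0.2  -0.28 -0.36] 0.04334349916090713
small_center [(array([338., 263.]), 0.97), (array([316., 165.]), 0.84), (array([297., 211.]), 0.76)]
small_center [(array([287., 223.]), 0.82), (array([326., 169.]), 0.58), (array([366., 239.]), 0.56)]
medium_center [(array([318., 213.]), 0.96), (array([322., 240.]), 0.34)]
medium_center [(array([328., 209.]), 0.66)]
large [(array([317., 240.]), 0.57)]
large [(array([325., 242.]), 0.74)]
to bay [ -0.04  -3.26 -26.16]
```

View pics/c4.png

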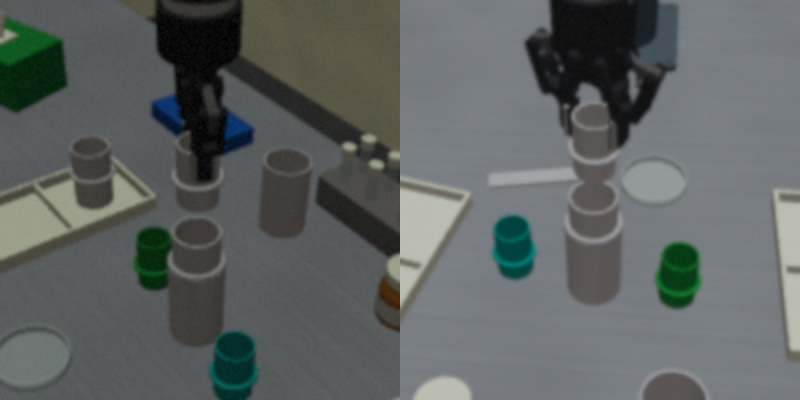

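Small beaker is out: in the side crop it hangs at (197,165), and the medium and large still stand together, rim at (196,235).

```bash
python3 -m handwheel '[[[0,-0.4,-3],0],[[0,-0.9,-7],0],[[0,-1.4,-11],0],[[0,-1.9,-15],0],[[0,-2.4,-19],0]]'; python3 -m handwheel '[[[0,-0.3,-2.5],0],[[0,-0.6,-4.5],0],[[0,-0.9,-7],0],[[0,-0.9,-7],0],[[0,-0.9,-7],0]]'
python3 - <<'E'
from h import *
s=status.get_state(); print(s["joint_positions"].round(2),s["tcp_pos"].round(4),s["force"].round(2),s["opening"])
p=eyes.camera("wrist"); a=eyes.camera("side"); b=eyes.camera("scene")
o=np.hstack([cv2.resize(p["img"],(400,250)),cv2.resize(b["img"][100:300,130:450],(400,250))])
cv2.imwrite("pics/c5.png",o[:,:,::-1])
print("bay centre now", proj(p,(.467,-.244,.005)), proj(b,(.467,-.244,.005)))
th=np.deg2rad(-12.4); c,sn=np.cos(th),np.sin(th)
for x in (-.12,-.0025):
  for y in (-.06,.06): 
    X=(.529+c*x-sn*y,-.257+sn*x+c*y,.022); print((x,y),[(proj(q,X)).round(0) for q in (p,b)])
E
```

```text
clock: 7.67
tcp_pos: [0.486, -0.1766, 0.2971]
eef_rot: [-0.386, 0.592, 0.387, 0.592]
force: [1.4, -0.9, -0.8]
opening: 0.0433
clock: 8.08
tcp_pos: [0.4655, -0.2454, 0.2965]
eef_rot: [-0.385, 0.592, 0.387, 0.593]
force: [0.3, 0.3, -0.3]
opening: 0.0437
[-0.61  0.05  0.09  1.61  0.   -0.2 ] [ 0.4655 -0.2454  0.2965] [ 0.26  0.34 -0.28] 0.04370367903528867
bay centre now [321.86353358 177.11032193] [232.34349601 211.35567105]
(-0.12, -0.06) [array([254., 139.]), array([221., 188.])]
(-0.12, 0.06) [array([370., 115.]), array([262., 197.])]
(-0.0025, -0.06) [array([281., 242.]), array([198., 218.])]
(-0.0025, 0.06) [array([386., 222.]), array([242., 229.])]
```

View pics/c5.png

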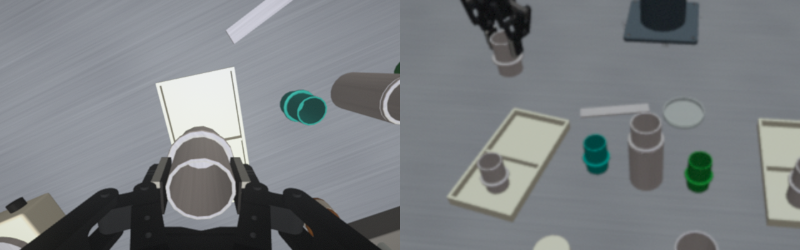

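The wrist view shows the empty bay's corners at full-scale (253,133), (374,109) and (389,219), which match my prediction to a few pixels. Lowering now.

```bash
python3 -m handwheel '[[[3.5,0,0],0],[[7,0,0],0],[[10.5,0,0],0],[[13.5,0,0],0],[[16,0,0],0]]'; python3 -m handwheel '[[[0,0,0],0],[[0,0,0],0]]'; python3 -c "
from h import *
s=status.get_state(); print((tool(np.array([.4667,-.2443,.1165])-s['tcp_pos'])).round(2), s['force'].round(1), Ro.from_quat(s['eef_rot']).as_matrix()[:,0].round(4))"
```

```text
clock: 8.65
tcp_pos: [0.4658, -0.2413, 0.1342]
eef_rot: [-0.386, 0.591, 0.389, 0.591]
force: [-0.3, 0.3, -0.9]
opening: 0.0436
clock: 8.82
tcp_pos: [0.4646, -0.2391, 0.1322]
eef_rot: [-0.385, 0.591, 0.392, 0.59]
force: [-0.2, -0.2, -0.3]
opening: 0.0432
[ 1.56 -0.42 -0.4 ] [-0.2 -0.2 -0.3] [-0.0063  0.0072 -1.    ]
```

```bash
python3 -m handwheel '[[[0.5,-0.2,-0.2],0],[[0.9,-0.4,-0.4],0],[[1.2,-0.4,-0.4],0],[[1.2,-0.4,-0.4],0],[[1.2,-0.4,-0.4],0]]'; python3 -m handwheel '[[[0.15,0,0],0],[[0.15,0,0],0],[[0.15,0,0],0]]'; python3 -m handwheel '[[[0.15,0,0],0],[[0.15,0,0],0],[[0.15,0,0],0]]'
```

```text
clock: 9.23
tcp_pos: [0.467, -0.2447, 0.1209]
eef_rot: [-0.385, 0.591, 0.391, 0.591]
force: [0.5, -0.1, -0.3]
opening: 0.0433
clock: 9.48
tcp_pos: [0.4671, -0.2448, 0.1197]
eef_rot: [-0.385, 0.591, 0.391, 0.591]
force: [1.0, -0.2, -1.4]
opening: 0.0434
clock: 9.73
tcp_pos: [0.467, -0.2447, 0.1181]
eef_rot: [-0.385, 0.591, 0.391, 0.591]
force: [-0.7, -1.0, 0.4]
opening: 0.0436
```

```bash
python3 -m handwheel '[[[0.12,0,0],0],[[0.12,0,0],0],[[0.12,0,0],0]]'; python3 -m handwheel '[[[0.12,0,0],0],[[0.12,0,0],0],[[0.12,0,0],0]]'
```

```text
clock: 9.98
tcp_pos: [0.4669, -0.2446, 0.1167]
eef_rot: [-0.385, 0.591, 0.391, 0.591]
force: [-0.1, -0.4, -1.0]
opening: 0.0433
clock: 10.23
tcp_pos: [0.467, -0.2447, 0.1161]
eef_rot: [-0.385, 0.591, 0.391, 0.591]
force: [-1.6, 0.1, 3.4]
opening: 0.0436
```

```bash
python3 -m handwheel '[[[0,0,0],0],[[0,0,0],0],[[0,0,0],0],[[0,0,0],0],[[0,0,0],0]]' 1; python3 -m handwheel '[[[-1,0,0],0],[[-4,0,0],0],[[-8,0,0],0],[[-12,0,0],0],[[-15,0,0],0]]'
python3 - <<'E'
from h import *
s=status.get_state(); print(s["joint_positions"].round(2),s["tcp_pos"].round(4),s["force"].round(2),s["opening"],Ro.from_quat(s['eef_rot']).as_matrix()[:,0].round(4))
p=eyes.camera("wrist"); b=eyes.camera("scene")
o=np.hstack([cv2.resize(p["img"],(400,250)),cv2.resize(b["img"][100:300,130:450],(400,250))])
cv2.imwrite("pics/c6.png",o[:,:,::-1])
print("to nest",tool(np.array([.5405,.0083,s["tcp_pos"][2]])-s["tcp_pos"]).round(2))
E
```

```text
clock: 10.65
tcp_pos: [0.467, -0.2447, 0.1159]
eef_rot: [-0.385, 0.591, 0.391, 0.591]
force: [-0.7, 0.4, -0.1]
opening: 0.0855
clock: 11.07
tcp_pos: [0.4681, -0.2459, 0.2701]
eef_rot: [-0.387, 0.591, 0.39, 0.591]
force: [1.0, -0.2, 0.8]
opening: 0.0851
[-0.61  0.06  0.04  1.56  0.   -0.2 ] [ 0.4681 -0.2459  0.2701] [ 0.96 -0.18  0.76] 0.08509810544787441 [-0.0019  0.0042 -1.    ]
to nest [ 0.    3.45 26.2 ]
```

View pics/c6.png

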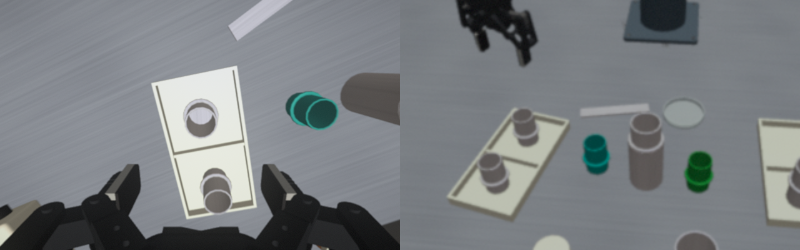

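The small beaker stands upright in the centre of its bay, wrist crop (200,118). Now back to the nest, stopping short to sight the medium's rim.

```bash
python3 -m handwheel '[[[0,1,4],0],[[0,2,8],0],[[0,3,12],0],[[0,4,16],0],[[0,5,20],0]]'; python3 -m handwheel '[[[0,1,3],0],[[0,2.2,6.2],0],[[0,2.2,6.2],0],[[0,2.2,6.2],0],[[0,2.2,6.2],0]]'
python3 - <<'E'
from h import *
s=status.get_state(); print(s["tcp_pos"].round(4),s["force"].round(2),Ro.from_quat(s['eef_rot']).as_matrix()[:,0].round(4))
p=eyes.camera("wrist")
c=p["img"][160:400,160:480]; cv2.imwrite("pics/w7c.png",cv2.resize(cv2.cvtColor(c,cv2.COLOR_RGB2BGR),None,fx=2.5,fy=2.5,interpolation=cv2.INTER_CUBIC))
X=(.5405,.0083,.148); print("pred rim",(proj(p,X)-[160,160])*2.5,tool(np.array(X)-s["tcp_pos"]).round(2))
for dx in ([0,.01,0],[0,0,.01]):
  X2=np.array(X)+Ro.from_quat(s["eef_rot"]).apply(dx); print(dx,((proj(p,X2)-proj(p,X))*2.5).round(1))
for d in eyes.regions_of(p,"medium_center")[:3]: print(((np.array(d["rect"][:2])-160)*2.5).round(0),d["conf"])
E
```

```text
clock: 11.58
tcp_pos: [0.5035, -0.0422, 0.2743]
eef_rot: [-0.39, 0.589, 0.386, 0.593]
force: [1.1, -0.6, 0.5]
opening: 0.0855
clock: 12.0
tcp_pos: [0.5079, 0.0233, 0.2742]
eef_rot: [-0.39, 0.59, 0.386, 0.593]
force: [0.0, -0.9, 0.4]
opening: 0.0857
[0.5079 0.0233 0.2742] [ 0.   -0.92  0.43] [ 0.0065 -0.0023 -1.    ]
pred rim [398.66870376 294.5404272 ] [12.64 -3.51 -0.09]
[0, 0.01, 0] [ -0.  -34.1]
[0, 0, 0.01] [37.6  0. ]
[399. 255.] 0.62
```

View pics/w7c.png

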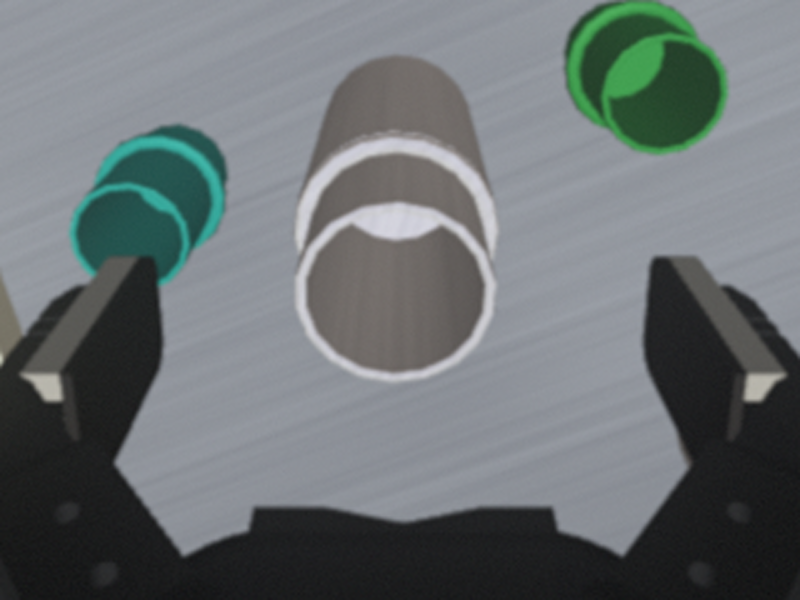

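```bash
python3 -m handwheel '[[[0,-2,-0.1],0],[[0,-3.45,-0.19],0],[[1.5,-3.45,-0.19],0],[[3,-3.45,-0.19],0],[[4,-3.45,-0.19],0]]'; python3 -m handwheel '[[[1.5,0,0],0],[[3,0,0],0],[[4.2,0,0],0],[[4.2,0,0],0],[[4.2,0,0],0]]'
python3 - <<'E'
from h import *
s=status.get_state(); print(s["tcp_pos"].round(4),Ro.from_quat(s['eef_rot']).as_matrix()[:,0].round(4),"rem",tool(np.array([.5405,.0078,.187])-s["tcp_pos"]).round(2))
E
```

```text
clock: 12.52
tcp_pos: [0.5389, 0.005, 0.233]
eef_rot: [-0.388, 0.591, 0.385, 0.593]
force: [-0.7, -0.5, -0.2]
opening: 0.0851
clock: 12.93
tcp_pos: [0.5384, 0.0045, 0.1901]
eef_rot: [-0.388, 0.592, 0.385, 0.593]
force: [0.3, -0.0, 0.4]
opening: 0.0857
[0.5384 0.0045 0.1901] [ 0.0029 -0.0019 -1.    ] rem [ 0.31 -0.06  0.39]
```

```bash
python3 -m handwheel '[[[0.25,0,0.3],0],[[0.25,0,0.3],0],[[0.25,0,0.3],0]]'; python3 -m handwheel '[[[0,0,0],0],[[0,0,0],0],[[0,0,0],0],[[0,0,0],0],[[0,0,0],0]]' -1 50
python3 -m handwheel '[[[0,0,0],0],[[0,0,0],0],[[0,0,0],0]]'
```

```text
clock: 13.18
tcp_pos: [0.5402, 0.0073, 0.1885]
eef_rot: [-0.388, 0.591, 0.385, 0.593]
force: [0.0, -0.1, 0.1]
opening: 0.085
clock: 13.6
tcp_pos: [0.5407, 0.0072, 0.1897]
eef_rot: [-0.388, 0.591, 0.384, 0.594]
force: [0.5, -0.5, 4.7]
opening: 0.0533
clock: 13.85
tcp_pos: [0.5408, 0.0072, 0.1897]
eef_rot: [-0.388, 0.591, 0.384, 0.594]
force: [-0.2, -1.0, 2.1]
opening: 0.0535
```

```bash
python3 -m handwheel '[[[-0.5,0,0],0],[[-1.2,0,0],0],[[-2.0,0,0],0],[[-3,0,0],0],[[-4,0,0],0]]'; python3 -m handwheel '[[[-1,0,0],0],[[-3,0,0],0],[[-5,0,0],0],[[-6,0,0],0],[[-6,0,0],0]]'
python3 - <<'E'
from h import *
s=status.get_state(); print(s["tcp_pos"].round(4),s["force"].round(2),s["opening"],Ro.from_quat(s['eef_rot']).as_matrix()[:,0].round(4))
a=eyes.camera("side"); b=eyes.camera("scene")
for p in (a,b): print("large",[(np.round(d["pixel"],0),round(d["conf"],2)) for d in eyes.place_of(p,"large")[:3]])
o=np.hstack([cv2.resize(a["img"][80:280,180:420],(400,333)),cv2.resize(b["img"][100:300,280:520],(400,333))])
cv2.imwrite("pics/c8.png",o[:,:,::-1])
# tray_medium pose with wall tops
for p,uv in ((b,(446,238)),(a,(250,187))):
    for d in eyes.regions_of(p,"tray_medium"):
        if np.hypot(d["rect"][0]-uv[0],d["rect"][1]-uv[1])<25:
            v,u=np.nonzero(d["mask"]); h=cv2.convexHull(np.c_[u,v].astype(np.int32))[:,0]
            print(d["conf"],cv2.minAreaRect(np.array([onz(p,q,0.015)[:2] for q in h]).astype(np.float32)*1000)); break
for x in (-.125,0,.125):
  for y in (-.065,.065): print((x,y),[proj(q,(.507+x,.2875+y,.022)).round(0) for q in (a,b)])
print("to bay",tool(np.array([.444,.287,s["tcp_pos"][2]])-s["tcp_pos"]).round(2))
E
```

```text
clock: 14.27
tcp_pos: [0.5404, 0.0073, 0.2306]
eef_rot: [-0.388, 0.591, 0.384, 0.594]
force: [-0.4, 0.4, -2.5]
opening: 0.0534
clock: 14.68
tcp_pos: [0.5415, 0.0073, 0.2949]
eef_rot: [-0.39, 0.589, 0.383, 0.596]
force: [0.6, -0.5, -1.0]
opening: 0.0535
[0.5415 0.0073 0.2949] [ 0.62 -0.5  -1.  ] 0.05354955623272259 [ 0.0137 -0.0032 -0.9999]
large [(array([316., 244.]), 0.95)]
large [(array([325., 240.]), 0.58)]
0.56 ((505.5762939453125, 291.3350830078125), (138.54811096191406, 270.45477294921875), 89.44898223876953)
0.57 ((503.9375305175781, 285.7776794433594), (257.9237976074219, 155.0789794921875), 0.5364990234375)
(-0.125, -0.065) [array([216., 212.]), array([415., 195.])]
(-0.125, 0.065) [array([196., 185.]), array([466., 198.])]
(0, -0.065) [array([260., 194.]), array([419., 232.])]
(0, 0.065) [array([238., 170.]), array([475., 235.])]
(0.125, -0.065) [array([300., 177.]), array([423., 276.])]
(0.125, 0.065) [array([276., 156.]), array([485., 281.])]
to bay [-0.09 20.19 21.68]
```

View pics/c8.png

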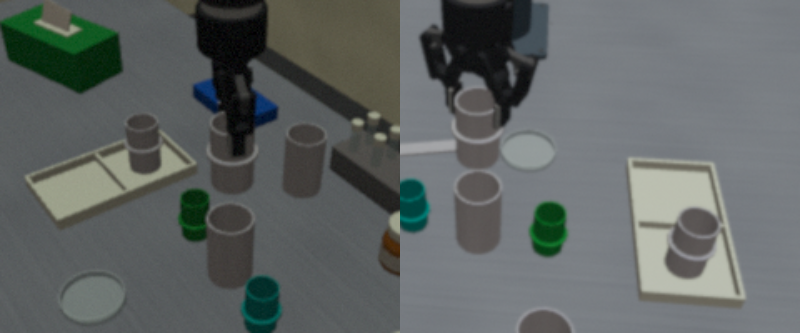

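The medium is free. The large stands empty where it was, side crop (230,245). tray_medium's corner is at scene (417,196) against a prediction of (415,195).

```bash
python3 -m handwheel '[[[0,2,2.2],0],[[0,4.6,5],0],[[0,7.3,7.8],0],[[0,10,10.7],0],[[0,12.7,13.6],0]]'; python3 -m handwheel '[[[0,2.4,2.6],0],[[0,5,5.4],0],[[0,7.3,8],0],[[0,7.3,8],0],[[0,7.3,8],0]]'
python3 - <<'E'
from h import *
s=status.get_state(); print(s["joint_positions"].round(2),s["tcp_pos"].round(4),s["opening"],Ro.from_quat(s['eef_rot']).as_matrix()[:,0].round(4))
print("to bay",tool(np.array([.444,.287,.137])-s["tcp_pos"]).round(2))
E
```

```text
clock: 15.4
tcp_pos: [0.4767, 0.1844, 0.2872]
eef_rot: [-0.387, 0.592, 0.385, 0.592]
force: [0.9, -0.1, -1.4]
opening: 0.0533
clock: 15.82
tcp_pos: [0.4409, 0.2884, 0.2856]
eef_rot: [-0.388, 0.592, 0.386, 0.591]
force: [0.1, -0.5, -2.7]
opening: 0.0537
[ 0.45  0.05  0.07  1.59 -0.    0.86] [0.4409 0.2884 0.2856] 0.053740042369466244 [-1.0e-04 -3.7e-03 -1.0e+00]
to bay [14.86 -0.32  0.05]
```

```bash
python3 -m handwheel '[[[3,-0.2,0],0],[[6.5,-0.3,0],0],[[9.5,-0.3,0],0],[[11.5,-0.3,0],0],[[12.5,-0.3,0],0]]'; python3 -m handwheel '[[[0.4,0,0],0],[[0.8,0,0],0],[[0.8,0,0],0],[[0.8,0,0],0]]'; python3 -c "
from h import *
s=status.get_state(); print(s['tcp_pos'].round(4),Ro.from_quat(s['eef_rot']).as_matrix()[:,0].round(4),tool(np.array([.444,.287,.135])-s['tcp_pos']).round(2))"
```

```text
clock: 16.23
tcp_pos: [0.4419, 0.2842, 0.1558]
eef_rot: [-0.388, 0.596, 0.386, 0.588]
force: [-0.4, 0.1, -1.6]
opening: 0.0535
clock: 16.57
tcp_pos: [0.4428, 0.2842, 0.1493]
eef_rot: [-0.388, 0.595, 0.386, 0.589]
force: [-0.2, -0.2, -1.8]
opening: 0.0536
[0.4428 0.2842 0.1493] [-0.0048 -0.0067 -1.    ] [ 1.43 -0.    0.32]
```

```bash
python3 -m handwheel '[[[0.5,0,0.2],0],[[1.0,0,0.2],0],[[1.1,0,0.2],0],[[1.1,0,0.2],0]]'; python3 -m handwheel '[[[0.15,0,0],0],[[0.15,0,0],0],[[0.15,0,0],0]]'; python3 -m handwheel '[[[0.15,0,0],0],[[0.15,0,0],0],[[0.15,0,0],0]]'
```

```text
clock: 16.9
tcp_pos: [0.4433, 0.2859, 0.1379]
eef_rot: [-0.388, 0.595, 0.386, 0.589]
force: [0.8, -0.2, -1.1]
opening: 0.0533
clock: 17.15
tcp_pos: [0.4432, 0.2859, 0.1364]
eef_rot: [-0.388, 0.595, 0.386, 0.589]
force: [-0.2, -0.5, -1.7]
opening: 0.0533
clock: 17.4
tcp_pos: [0.4433, 0.286, 0.135]
eef_rot: [-0.388, 0.595, 0.386, 0.589]
force: [1.2, -0.7, -2.2]
opening: 0.053
```

```bash
python3 -m handwheel '[[[0.12,0,0],0],[[0.12,0,0],0],[[0.12,0,0],0]]'; python3 -m handwheel '[[[0.12,0,0],0],[[0.12,0,0],0],[[0.12,0,0],0]]'
```

```text
clock: 17.65
tcp_pos: [0.4434, 0.286, 0.1349]
eef_rot: [-0.388, 0.595, 0.386, 0.589]
force: [-2.5, -2.0, 4.9]
opening: 0.0533
clock: 17.9
tcp_pos: [0.4433, 0.286, 0.1349]
eef_rot: [-0.388, 0.595, 0.385, 0.589]
force: [-3.1, -1.8, 6.9]
opening: 0.0537
```

Contact at the expected height. Releasing and retreating.

```bash
python3 -m handwheel '[[[0,0,0],0],[[0,0,0],0],[[0,0,0],0],[[0,0,0],0],[[0,0,0],0]]' 1; python3 -m handwheel '[[[-1,0,0],0],[[-4,0,0],0],[[-8,0,0],0],[[-12,0,0],0],[[-15,0,0],0]]';  python3 -m handwheel '[[[0,0,0],0],[[0,0,0],0],[[0,0,0],0],[[0,0,0],0]]'
python3 - <<'E'
from h import *
a=eyes.camera("side"); b=eyes.camera("scene"); p=eyes.camera("wrist")
o=np.vstack([np.hstack([cv2.resize(a["img"][120:380,180:480],(346,300)),cv2.resize(b["img"][150:350,160:500],(454,300))]),cv2.copyMakeBorder(cv2.resize(p["img"],(448,280)),0,0,0,352,cv2.BORDER_CONSTANT)])
cv2.imwrite("pics/c9.png",o[:,:,::-1])
def near(p,t,uv,r=12):
    c=[d for d in eyes.place_of(p,t) if np.hypot(*(np.array(d["pixel"])-uv))<r]
    return c[0]["pixel"] if c else None
for t,X0 in [("small_center",(.467,-.244,.04)),("medium_center",(.443,.286,.049)),("large",(.541,.008,0))]:
    q=[(c,near(c,t,proj(c,X0))) for c in (a,b)]; q=[k for k in q if k[1] is not None]
    if len(q)==2: print(t,tri(q).round(4))
    else: print(t,[onz(c,m,X0[2]).round(4) for c,m in q])
E
```

```text
clock: 18.32
tcp_pos: [0.4433, 0.2859, 0.1346]
eef_rot: [-0.388, 0.595, 0.385, 0.589]
force: [-0.1, -0.0, 0.2]
opening: 0.0852
clock: 18.73
tcp_pos: [0.4443, 0.2872, 0.2888]
eef_rot: [-0.388, 0.593, 0.385, 0.591]
force: [0.3, 0.4, 0.7]
opening: 0.0855
clock: 19.07
tcp_pos: [0.4437, 0.2868, 0.287]
eef_rot: [-0.388, 0.594, 0.385, 0.59]
force: [0.0, 0.2, -1.1]
opening: 0.0854
small_center [ 0.4638 -0.2402  0.0318]
medium_center [0.437  0.285  0.0496]
large [0.5473 0.0131 0.0057]
```

View pics/c9.png

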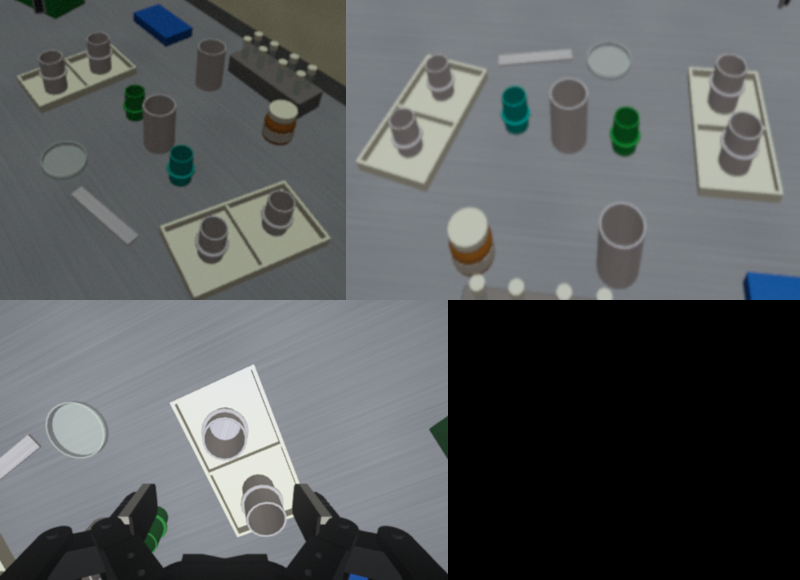

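The final views show both beakers upright inside their bays and the large upright in place. The gripper is clear, so I am handing in.

```bash
python3 -c "
from h import *
print(job_done())"
```

```text
the job is handed in; nothing more can be done
None
```

The small and medium beakers are out of the nest and standing upright in the empty bays of their matching trays. The large one still stands upright where it was. I lifted the small one out first, then the medium, and handed the job in at about 19 s of the 64 s.

- **Placing:** Both beakers met the tray floor at the expected height. The last logged contact forces were 3.4 N for the small and 6.9 N for the medium. The gripper then opened and moved about 15 cm clear.
- **Final pictures:** The side and scene views show both beakers upright inside their bays and the large standing empty. The wrist view, which covers only the medium tray, shows the medium upright too. The green and turquoise beakers are where they were.
- **Network positions afterwards:** These put the small at (0.464, -0.240), the medium at (0.437, 0.285) and the large at (0.547, 0.013). They are about 5–8 mm from the release points and the large's earlier estimate, (0.541, 0.008).
- **Disagreement:** The small beaker's centre came out at z = 0.032, where 0.040 was expected. I put this and the offsets above down to network error, because the pictures show it upright, and did not check further.

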